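# Top up the tip-out bin with wooden plugs

## Robot

A 6-joint arm with a two-finger parallel gripper is mounted at the origin on a cart in front of the work surface, level with it; the furniture and walls round the work are solid. World frame = base frame: x ahead of the robot, y to its left, z up, the work surface at z = 0. Lengths are in m, angles in degrees, forces in N, time in s.
With the tool pointing down it reaches from about 0.325 to 0.775 m from the base axis. Payload 5.5 kg.
Tool frame: the origin (TCP) lies at the centre of the arm's flange, where the gripper is bolted on; the fingertips stand 182 mm ahead of it and the grasp point (between the pads) lies 163 mm ahead of it; z points along the fingers, y is the direction in which the jaws open and shut (so a half turn about z gives the same grasp; the last joint's range is limited). The gripper opens to 88 mm and grips with 3 to 60 N. Pads are 20 mm wide; open, the fingers measure 115 mm over their backs; the gripper's body (75 mm by 178 mm) begins 61 mm behind the grasp point.
Start: joints at [69.345, 5.22, 70.514, -0, 104.267, -3.249], TCP at [0.179, 0.573, 0.405] pointing down, gripper open.
Joint ranges: [-164.24, 164.24], [-49.07, 125.15], [9.68, 141.18], [-86.29, 266.29], [3.28, 154.24], [-151.56, 151.56]. Speed limits (degrees/s): [147.25, 147.25, 172.46, 180, 180, 180].

## Interface

Orientations are given as [roll, pitch, yaw] about the fixed x, y, z axes, in that order (R = Rz(yaw) Ry(pitch) Rx(roll)).
In Python, from station import r gives the robot as it stands. The module is installed in compiled form; this text tells all that it offers. Calls block until the motion is done:
- r.reach(position, orientation): joint-space move of the TCP to a pose.
- r.servo_line(position, rotation=None, speed=0.15): straight line of the TCP; rotation=None keeps the orientation; speed is the mean speed in m/s.
- r.move_joints(angles): joint-space move.
- r.let_go() and r.grab(squeeze=None): open the fingers fully, or close them until they stop; squeeze is the grip in N (None keeps the last).
- r.wait(seconds).
- r.inverse_kinematics(position, orientation): joint angles nearest the present ones, or None.
- r.sense(): the state.
- r.snapshot(name): name is "scene" or "top"; returns a dict with "frame" (400x640x3 uint8, red, green, blue), "fx", "fy", "cx", "cy" (pixels), "dist_coeffs" ([k1, k2, p1, p2, k3] as OpenCV has them; the pictures are not rectified), "R" (3x3) and "t" (3): a world point X has camera coordinates R X + t. Camera axes: x right, y down, z forward; pixel columns grow to the right and rows downward; lengths in m; the calibration is good to about 2 mm. A picture is of the moment at which its call begins. There is no depth.
A pose or a line that the arm cannot do raises r.IKError and nothing moves.
- r.hand_in(): hands the job in, once; it reports no verdict.
The state is a dict: "clock": time; "joints": joint angles; "joint_vel": joint speeds; "joint_torque": joint torques, N m; "tcp_pos": TCP position; "orientation": TCP orientation; "contact_force": force on the tool from outside, world axes, zero at the start; "torque": the same for the moment, N m; "opening": finger opening in m.
Only numpy, scipy, OpenCV 4.12 (cv2) and the standard library are available. Lean on these libraries where they do the work, as an engineer would, in place of code of your own. Each camera call takes 0.05 s, during which the arm holds its last target.

## Task

Tip open the bin whose front shows the pale plug, pour all seven plugs from the scoop into it, and push it fully shut again with the plugs inside. Put the empty scoop back down flat on the bench, keep the other bin shut and do not disturb the tape measure or the jar.

Things in the scene. Friction and masses are not known exactly. Their poses are not given: they have to be found in the camera images.
- base: Plywood board, 126 x 276 x 18 mm, fixed to the bench, carrying the two grey steel bin cases side by side (each 128 mm wide, 163 mm high above the bench, front 50 mm before the board's centre). Origin: centre of its underside, on the bench; the bin fronts face its -x.
- pale_bin (a joint): The blue tip-out bin to fill: a pale plug is fixed low on its front as a sample. 0 = shut, 0.75 rad = fully open at its stop. It turns about a level hinge along its bottom front edge, its top coming out to the front. Friction about 0.02 N m; its 0.3 kg holds it shut near shut and drops it gently open from about 0.55.
- pale_hinge (a point): Middle of its hinge, 26 mm above the bench; this frame turns with the bin. Shut: x to the bin's back, y along the hinge, z up the front panel. The panel, 5 mm thick, 124 mm tall, ends at x = 0; floor 3 mm thick, to x = 78 mm; back wall 70 mm tall; sides (y = +-53.5 mm) slope from 119 mm at the front to 70 mm; open on top. The case's roof is 137 mm above the hinge.
- pale_handle (a point): Middle of its pull bar: level round steel bar, 11 mm thick, 76 mm long along the hinge's y, centre 35 mm off the front panel on two posts near its ends, at x = -40, z = 102 mm in the hinge's frame. It swings with the bin.
- pale_mouth (a point): Middle of the bin's open top (x = 38, z = 96 mm in the hinge's frame). Shut, it is hidden in the case; fully open, it stands before the case about 120 mm above the bench, 90 mm deep front to back and 104 mm wide. Axes as the hinge's.
- dark_bin (a joint): The identical bin beside it, with a darker brown, slightly larger plug on its front: to stay shut. 0 = shut, 0.75 rad = open.
- dark_handle (a point): Middle of the other bin's pull bar.
- scoop: Aluminium hand scoop, flat on the bench, seven plugs in it; 0.13 kg empty. Origin: middle of its underside; x points to the open front. Floor 108 x 80 x 3 mm (x from -54 to 54), no lip at the front; side walls 50 mm high at the back, 10 mm at the front; back wall 50 mm. A wooden handle, 112 mm long, leaves the back at x = -56, z = 34 mm and rises 0.2 rad to the rear.
- scoop_handle (a point): Point in the middle of the scoop's handle, 45 mm along it from its front end (x = -100, z = 43 mm in the scoop's frame). The handle is 21 mm wide (along the scoop's y) and 25 mm tall. Axes as the scoop's.
- scoop_lip (a point): Middle of the scoop's front edge, on top of its floor (x = 54, z = 3 mm in the scoop's frame). The plugs' friction on the metal is 0.5 to 0.7: they slide out once the floor slopes about 40 degrees.
- tape: Yellow tape measure, 36 x 88 x 62 mm, a bystander; origin at the centre of its underside.
- jar: Clear jar with a green lid, 69 mm across, 84 mm tall, a bystander; origin at the centre of its underside.
- plug0: Pale turned wooden plug, 26 mm across, 13 mm thick, 11 g; origin at the centre of its underside (its axis is z). It starts flat on the scoop's floor.
- plug1: Pale turned wooden plug, 26 mm across, 13 mm thick, 11 g; origin at the centre of its underside (its axis is z). It starts flat on the scoop's floor.
- plug2: Pale turned wooden plug, 26 mm across, 13 mm thick, 11 g; origin at the centre of its underside (its axis is z). It starts flat on the scoop's floor.
- plug3: Pale turned wooden plug, 26 mm across, 13 mm thick, 11 g; origin at the centre of its underside (its axis is z). It starts flat on the scoop's floor.
- plug4: Pale turned wooden plug, 26 mm across, 13 mm thick, 11 g; origin at the centre of its underside (its axis is z). It starts flat on the scoop's floor.
- plug5: Pale turned wooden plug, 26 mm across, 13 mm thick, 11 g; origin at the centre of its underside (its axis is z). It starts flat on the scoop's floor.
- plug6: Pale turned wooden plug, 26 mm across, 13 mm thick, 11 g; origin at the centre of its underside (its axis is z). It starts lying on the others.

How it is judged:
By the outcome, as a careful person would: the job done as asked, in the order asked, and still so for the second after the job is handed in, with the robot touching nothing.
It also fails if it takes over 72 s, if anything falls off the work surface, if the arm or the gripper's body presses on something with over 40 N, if the wrist force passes 120 N, or if a joint passes its speed limit or range.

## Working session

There is one attempt and no reset: what is moved stays moved. The work goes in short steps, each a Python script; the robot and the scene stay as the last script left them, time stands still between calls to the robot, and variables do not carry over. Pictures are saved under pics/ and viewed, and the job is handed in when it is done.

```bash
mkdir -p pics; python3 - <<'E'
from station import r
import cv2, numpy as np
for n in ("scene","top"):
    s=r.snapshot(n); cv2.imwrite(f"pics/{n}0.png",s["frame"][:,:,::-1])
    print(n,s["fx"],s["fy"],s["cx"],s["cy"],s["dist_coeffs"],np.round(s["R"],4).tolist(),np.round(s["t"],4), -np.array(s["R"]).T@s["t"])
print(r.sense())
E
```

```text
scene 372.26133158525874 372.26133158525874 321.01988288832126 201.5429972326257 [-0.0865295  0.         0.         0.         0.       ] [[0.8435, -0.5371, -0.0074], [-0.4211, -0.6524, -0.6301], [0.3336, 0.5346, -0.7765]] [-0.4146  0.2758  1.1274] [ 0.0896692  -0.64545154  1.04607104]
top 513.4913767674236 513.4913767674236 322.2332635904009 197.23588740192477 [-0.01232265  0.          0.          0.          0.        ] [[0.0198, -0.9998, 0.0094], [-0.9838, -0.0212, -0.1778], [0.178, -0.0058, -0.984]] [-0.0366  0.5176  1.4519] [ 0.25156934 -0.01728306  1.5210908 ]
{'clock': 0.1, 'joints': array([ 6.93444929e+01,  5.26027202e+00,  7.05741210e+01, -1.28254340e-03,
        1.04267327e+02, -3.24959518e+00]), 'joint_vel': array([ 0.05017428, -0.12536587, -0.14414218, -0.02214797,  0.00286113,
       -0.02471553]), 'joint_torque': array([ 1.98399102e-03, -4.47853017e+01, -4.07570565e+01,  6.99101505e-02,
        2.83755187e-02, -1.04901496e-04]), 'tcp_pos': array([0.17951845, 0.57257552, 0.4036127 ]), 'orientation': array([-1.79898373e+02, -4.52451120e-03,  1.62593769e+02]), 'contact_force': array([ 0.37236558, -0.20517277, -0.6364203 ]), 'torque': array([-0.04451812,  0.02566795,  0.02693818]), 'opening': 0.0878850939583857}
```

View pics/scene0.png

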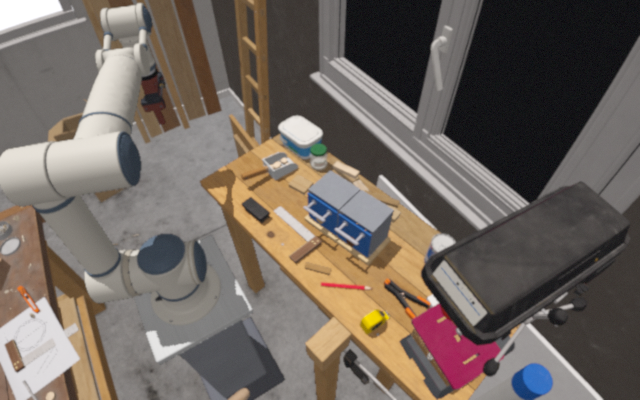

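View pics/top0.png

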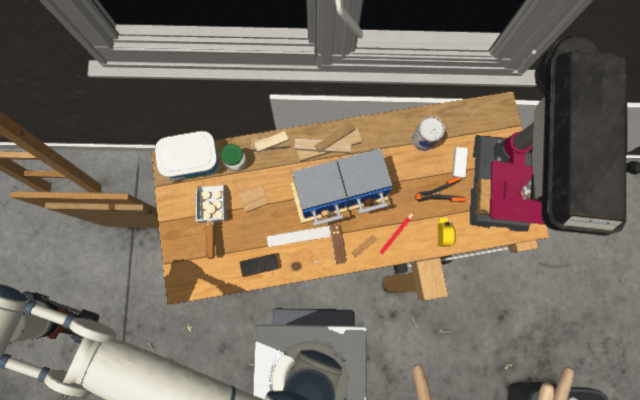

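```bash
python3 - <<'E'
import cv2
a=cv2.imread("pics/top0.png")[130:280,150:410]; cv2.imwrite("pics/topz.png",cv2.resize(a,None,fx=3,fy=3,interpolation=cv2.INTER_CUBIC))
a=cv2.imread("pics/scene0.png")[130:280,240:400]; cv2.imwrite("pics/scz.png",cv2.resize(a,None,fx=4,fy=4,interpolation=cv2.INTER_CUBIC))
E
```

```text
(no output)
```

View pics/topz.png

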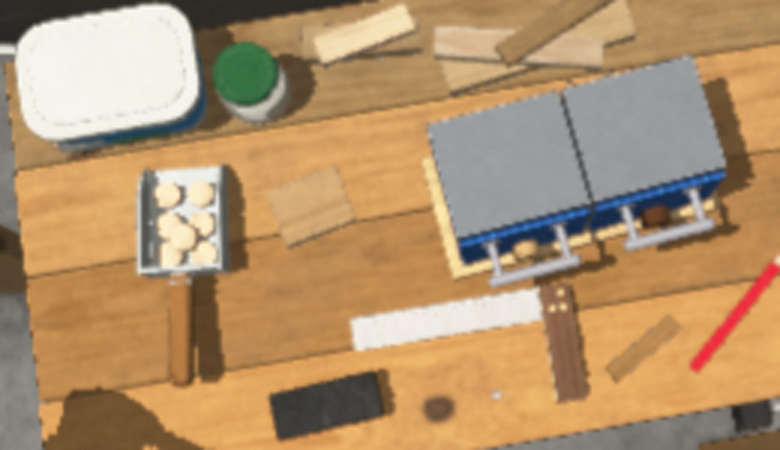

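View pics/scz.png

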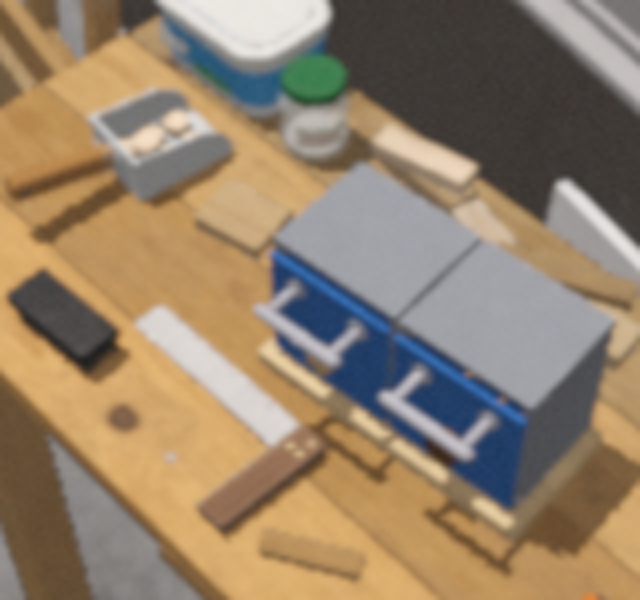

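```bash
cat > h.py <<'E'
from station import r
import cv2, numpy as np
def ray(s,uv):
    K=np.array([[s["fx"],0,s["cx"]],[0,s["fy"],s["cy"]],[0,0,1.]])
    p=cv2.undistortPoints(np.array(uv,float).reshape(-1,1,2),K,np.array(s["dist_coeffs"],float)).reshape(-1,2)
    R=np.array(s["R"]);d=np.c_[p,np.ones(len(p))]@R
    return -R.T@np.array(s["t"]),d
def plane(s,uv,z):
    c,d=ray(s,uv); return c+d*((z-c[2])/d[:,2])[:,None]
def proj(s,X):
    K=np.array([[s["fx"],0,s["cx"]],[0,s["fy"],s["cy"]],[0,0,1.]])
    return cv2.projectPoints(np.array(X,float).reshape(-1,3),cv2.Rodrigues(np.array(s["R"],float))[0],np.array(s["t"],float),K,np.array(s["dist_coeffs"],float))[0].reshape(-1,2)
def two(s1,uv1,s2,uv2):
    c1,d1=ray(s1,[uv1]);c2,d2=ray(s2,[uv2]);A=np.c_[d1[0],-d2[0]]
    k=np.linalg.lstsq(A,c2-c1,rcond=None)[0];a=c1+k[0]*d1[0];b=c2+k[1]*d2[0]
    return (a+b)/2,np.linalg.norm(a-b)
E
python3 - <<'E'
from h import *
s=r.snapshot("top"); q=r.snapshot("scene")
f=s["frame"]; hsv=cv2.cvtColor(f,cv2.COLOR_RGB2HSV)
m=((hsv[...,1]<50)&(hsv[...,2]>80)&(hsv[...,2]<170)).astype(np.uint8)
m[:, :285]=0; m[:,400:]=0; m[:140]=0; m[225:]=0
m=cv2.morphologyEx(m,cv2.MORPH_CLOSE,np.ones((3,3))); m=cv2.morphologyEx(m,cv2.MORPH_OPEN,np.ones((5,5)))
c=max(cv2.findContours(m,0,1)[0],key=cv2.contourArea)
P=plane(s,c.reshape(-1,2),0.163)[:,:2]
rc=cv2.minAreaRect((P*1000).astype(np.float32)); print("roof",rc,cv2.boxPoints(rc))
print("pix",cv2.boxPoints(cv2.minAreaRect(c)))
# handle bars: light pixels
zt=lambda a:[(x/3+150-.33,y/3+130-.33) for x,y in a]
zs=lambda a:[(x/4+240-.375,y/4+130-.375) for x,y in a]
print("bars top",plane(s,zt([(492,281),(577,263),(629,246),(713,228)]),0.128))
a=zt([(492,281),(577,263),(629,246),(713,228)]); b=zs([(260,311),(338,360),(385,397),(470,455)])
for i in range(4): print(two(s,a[i],q,b[i]))
# scoop
print("scoop back corners z50",plane(s,zt([(137,276),(226,272)]),.05),"front floor",plane(s,zt([(143,168),(224,166)]),.01))
m=cv2.inRange(hsv,(5,140,70),(18,255,200)); m[:222]=0;m[:,:200]=0;m[:,220:]=0;m[262:]=0
c=max(cv2.findContours(m,0,1)[0],key=cv2.contourArea); P=plane(s,c.reshape(-1,2),.05)[:,:2]
print("handle",cv2.minAreaRect((P*1000).astype(np.float32)),cv2.boxPoints(cv2.minAreaRect((P*1000).astype(np.float32))))
print("jar lid",plane(s,zt([(247,73)]),.084),"tape",plane(s,[(447,231)],.062))
E
```

```text
roof ((550.4912109375, -76.58204650878906), (110.75817108154297, 252.8558349609375), 16.344192504882812) [[ 461.77237    29.152674]
 [ 532.9278   -213.48488 ]
 [ 639.2101   -182.31677 ]
 [ 568.0546     60.320786]]
pix [[291.31534 171.18257]
 [381.6888  147.083  ]
 [391.99588 185.73445]
 [301.6224  209.83403]]
bars top [[ 0.43056336 -0.00347834  0.128     ]
 [ 0.448739   -0.08067358  0.128     ]
 [ 0.46544053 -0.128064    0.128     ]
 [ 0.48377671 -0.20507702  0.128     ]]
(array([ 0.43024245, -0.00318528,  0.1246078 ]), np.float64(0.0015889567787504))
(array([ 0.44989041, -0.08115963,  0.13308176]), np.float64(0.0039634850424388945))
(array([ 0.46464252, -0.1277124 ,  0.12981476]), np.float64(0.00110229048016772))
(array([ 0.48429786, -0.20498065,  0.13346126]), np.float64(0.0030708828701725634))
scoop back corners z50 [[0.43818562 0.33834986 0.05      ]
 [0.44387996 0.25313825 0.05      ]] front floor [[0.55200698 0.34894876 0.01      ]
 [0.55579553 0.26819363 0.01      ]]
handle ((383.945068359375, 294.50238037109375), (104.12935638427734, 54.64274215698242), 3.163522720336914) [[330.45197 318.90887]
 [333.46747 264.34943]
 [437.43817 270.0959 ]
 [434.42267 324.65533]]
jar lid [[0.63255292 0.23704662 0.084     ]] tape [[ 0.42493703 -0.38484652  0.062     ]]
```

```bash
python3 - <<'E'
import cv2
a=cv2.imread("pics/top0.png")
cv2.imwrite("pics/t1.png",cv2.resize(a[145:235,285:405],None,fx=6,fy=6,interpolation=cv2.INTER_CUBIC))
cv2.imwrite("pics/t2.png",cv2.resize(a[175:265,185:245],None,fx=6,fy=6,interpolation=cv2.INTER_CUBIC))
a=cv2.imread("pics/scene0.png")
cv2.imwrite("pics/s2.png",cv2.resize(a[140:200,235:335],None,fx=7,fy=7,interpolation=cv2.INTER_CUBIC))
E
```

```text
(no output)
```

View pics/t1.png

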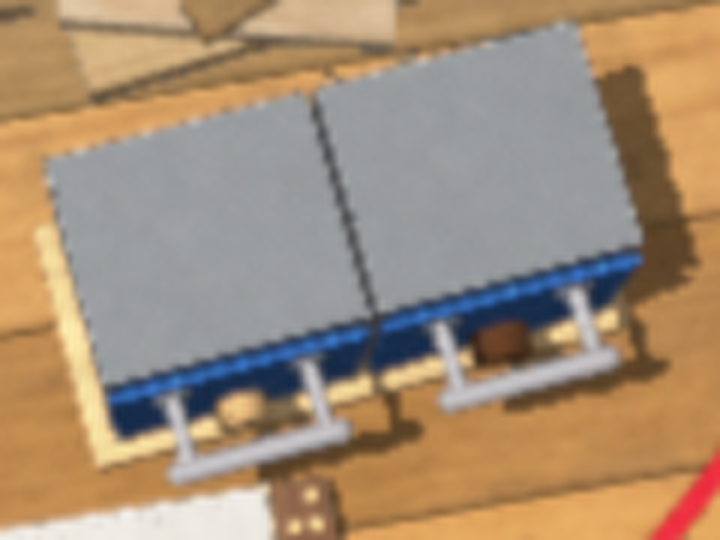

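View pics/t2.png

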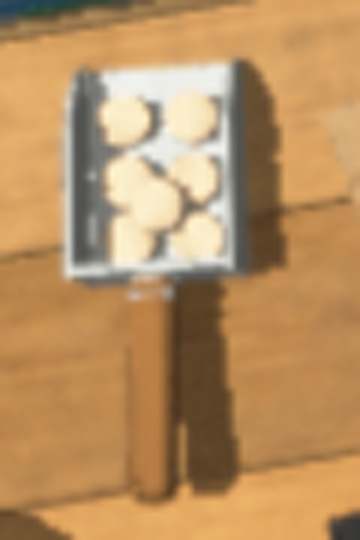

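View pics/s2.png

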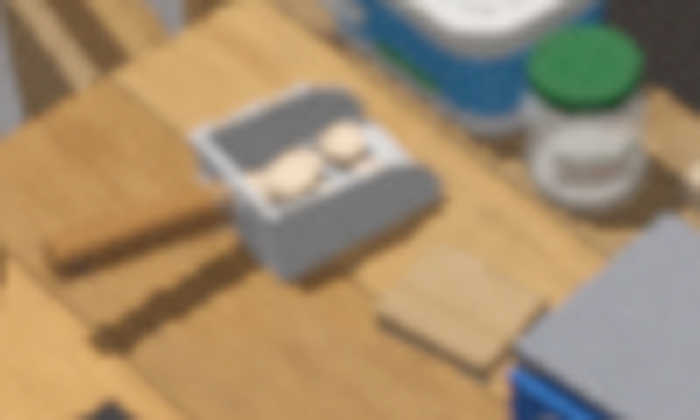

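```bash
python3 - <<'E'
from h import *
s=r.snapshot("top"); q=r.snapshot("scene")
t1=lambda a:[(x/6+285-.42,y/6+145-.42) for x,y in a]
t2=lambda a:[(x/6+185-.42,y/6+175-.42) for x,y in a]
s2=lambda a:[(x/7+235-.43,y/7+140-.43) for x,y in a]
A=plane(s,t1([(103,388),(640,250),(578,22),(46,160)]),.163); print(A)
d=lambda v:np.degrees(np.arctan2(v[1],v[0]))
print("yaw est",d(A[0]-A[1])-90,d(A[3]-A[2])-90,d(A[3]-A[0]),d(A[2]-A[1]))
B=plane(s,t1([(172,472),(348,430),(443,402),(618,357)]),.128);print(B, d(B[0]-B[1])-90,d(B[2]-B[3])-90,d(B[0]-B[3])-90)
C=plane(s,t2([(68,275),(245,270)]),.05);F=plane(s,t2([(85,68),(238,62)]),.008);
print(C,F,d(C[0]-C[1])-90,d(F.mean(0)-C.mean(0)))
H=np.r_[plane(s,t2([(155,495)]),.062),plane(s,t2([(157,295)]),.046)];print(H,d(H[1]-H[0]))
print("scoop corner 2view", two(s,t2([(245,270)])[0],q,s2([(272,218)])[0]),two(s,t2([(68,275)])[0],q,s2([(197,135)])[0]))
E
```

```text
[[ 0.46334528  0.02893041  0.163     ]
 [ 0.53136358 -0.21108594  0.163     ]
 [ 0.63695045 -0.18319748  0.163     ]
 [ 0.56701336  0.05748258  0.163     ]]
yaw est 15.822214987987834 16.20286849260134 15.398573593625338 14.795534339968846
[[ 0.43078651 -0.00231667  0.128     ]
 [ 0.45178581 -0.08221466  0.128     ]
 [ 0.46563653 -0.12552588  0.128     ]
 [ 0.48822942 -0.20576012  0.128     ]] 14.725801330985803 15.726513392490148 15.767197416639803
[[0.44186788 0.33692041 0.05      ]
 [0.44610358 0.25207395 0.05      ]] [[0.55175163 0.34515852 0.008     ]
 [0.55646796 0.26885632 0.008     ]] 2.8579488127294326 6.4810923353484124
[[0.33690963 0.28654463 0.062     ]
 [0.43360627 0.29447754 0.046     ]] 4.689988979368442
scoop corner 2view (array([0.4445456 , 0.25007892, 0.0610524 ]), np.float64(0.0002006860431766065)) (array([0.44206648, 0.33629035, 0.05206305]), np.float64(0.0009668680199339122))
```

```bash
cat >> h.py <<'E'
from scipy.spatial.transform import Rotation as Ro
YB=np.radians(15.8); ux=np.array([np.cos(YB),np.sin(YB),0]); uy=np.array([-np.sin(YB),np.cos(YB),0]); uz=np.array([0,0,1.])
BAR0=(np.array([.4413,-.0423,0])+np.array([.4769,-.1656,0])+.1284*uy)/2
HIN=BAR0+.040*ux; HIN[2]=.026
def hp(x,z,th=0,y=0):  # hinge-frame point, bin angle th
    c,s=np.cos(th),np.sin(th); return HIN+(x*c-z*s)*ux+(z*c+x*s)*uz+y*uy
def rot(a,yaw,jaw,sg=1):
    # a: tilt deg forward from down; jaw 'v' in vertical plane, 'h' horizontal
    a=np.radians(a);u=np.array([np.cos(yaw),np.sin(yaw),0])
    z=np.sin(a)*u-np.cos(a)*uz
    y=sg*((np.cos(a)*u+np.sin(a)*uz) if jaw=='v' else np.cross(uz,u))
    return np.c_[np.cross(y,z),y,z]
def rpy(R): return Ro.from_matrix(R).as_euler('xyz',degrees=True)
def tcp(R,g,d=.163): return g-d*R[:,2]
SC=np.array([.499,.3005,0]); YS=np.radians(4.7)
def info():
    s=r.sense(); print("t %.1f"%s["clock"],"tcp",np.round(s["tcp_pos"],4),"F",np.round(s["contact_force"],1),"op %.4f"%s["opening"],"j",np.round(s["joints"],0)); return s
def hook(th,sg,slack,a=25,d=.170):
    R=rot(a,YB,'v',sg); inn=sg*R[:,1]
    return tcp(R,hp(-.040,.102,th)-(.044-.0055-slack)*inn,d),rpy(R)
# scoop frame -> tool
GX,GZ=-.090,.041
def scoop_pose(lip,nd,yaw,sg,a0):
    "lip world pos, nd=nose-down deg -> tcp,rpy; a0 tool tilt when level"
    n=np.radians(nd);u=np.array([np.cos(yaw),np.sin(yaw),0])
    f=np.cos(n)*u-np.sin(n)*uz; up=np.sin(n)*u+np.cos(n)*uz
    g=np.array(lip)+(GX-.054)*f+(GZ-.003)*up
    R=rot(a0-nd,yaw,'h',sg); return tcp(R,g),rpy(R)
E
python3 - <<'E'
from h import *
print(BAR0,HIN)
def tst(n,p,o):
    q=r.inverse_kinematics(p,o); print(n,np.round(p,3),np.round(o),None if q is None else np.round(q))
for sg in (1,-1):
    for th in (0,.3,.62): tst(f"hook{sg}",*hook(th,sg,.004))
    for a0 in (35,40):
        lip=SC+.054*np.array([np.cos(YS),np.sin(YS),0])+.003*uz
        tst(f"sc{sg} {a0}",*scoop_pose(lip,0,YS,sg,a0))
        tst("lift",*scoop_pose(lip+.2*uz,-10,YS,sg,a0))
        L=hp(0,0)+(-.05)*ux;L[2]=.13
        tst("over",*scoop_pose(L+.1*uz-.05*ux,-10,YB,sg,a0))
        for nd in (0,30,50,60,65): tst(f"pour{nd}",*scoop_pose(L,nd,YB,sg,a0))
E
```

```text
[ 0.44161961 -0.0421756   0.        ] [ 0.48010833 -0.03128439  0.026     ]
hook1 [ 0.342 -0.07   0.267] [155.   0. 106.] [-25. -49. 127.  16.  82. -40.]
hook1 [ 0.315 -0.078  0.251] [155.   0. 106.] None
hook1 [ 0.293 -0.084  0.225] [155.   0. 106.] None
sc1 35 [0.316 0.285 0.175] [ 180.   35. -175.] [ 46. -30. 128. -27.  58. -39.]
lift [0.29  0.283 0.331] [ 180.   45. -175.] [ 52. -41. 120. -33.  70. -40.]
over [ 0.13  -0.13   0.358] [-180.   45. -164.] None
pour0 [ 0.203 -0.11   0.302] [-180.   35. -164.] None
pour30 [ 0.317 -0.078  0.397] [-180.    5. -164.] [ -21.  -40.  108.    3.  108. -126.]
pour50 [ 0.412 -0.051  0.422] [-180.  -15. -164.] [  -9.  -17.   90.   -7.  120. -118.]
pour60 [ 0.461 -0.037  0.421] [-180.  -25. -164.] [  -6.   -6.   81.  -11.  127. -116.]
pour65 [ 0.485 -0.03   0.418] [-180.  -30. -164.] [  -4.   -0.   77.  -13.  131. -116.]
sc1 40 [0.305 0.285 0.166] [ 180.   40. -175.] [ 49. -33. 131. -33.  55. -33.]
lift [0.28  0.283 0.32 ] [ 180.   50. -175.] [ 54. -44. 124. -39.  68. -36.]
over [ 0.121 -0.133  0.347] [-180.   50. -164.] None
pour0 [ 0.193 -0.113
[... 1013 characters left out ...]
421] [180.  25.  16.] [ -6.  -6.  81. -11. 127.  64.]
pour65 [ 0.485 -0.03   0.418] [180.  30.  16.] [ -4.  -0.  77. -13. 131.  64.]
sc-1 40 [0.305 0.285 0.166] [180. -40.   5.] [ 49. -33. 131. -33.  55. 147.]
lift [0.28  0.283 0.32 ] [180. -50.   5.] [ 54. -44. 124. -39.  68. 144.]
over [ 0.121 -0.133  0.347] [180. -50.  16.] None
pour0 [ 0.193 -0.113  0.293] [180. -40.  16.] None
pour30 [ 0.303 -0.081  0.395] [180. -10.  16.] [-25. -45. 111.   7. 106.  52.]
pour50 [ 0.398 -0.054  0.425] [180.  10.  16.] [-11. -21.  92.  -5. 117.  61.]
pour60 [ 0.448 -0.04   0.427] [180.  20.  16.] [ -7.  -9.  84.  -9. 124.  64.]
pour65 [ 0.473 -0.033  0.424] [180.  25.  16.] [ -5.  -4.  79. -11. 128.  64.]
```

```bash
python3 - <<'E'
from h import *
for a in (0,5,8,10,12,15,18):
    for d in (.170,.176):
        print(a,d,[ (round(th,2),sg) for sg in (1,-1) for th in (0,.2,.4,.5,.55,.6,.65) if r.inverse_kinematics(*hook(th,sg,0,a,d)) is not None])
# with sideways lean b about ux
print("lean")
for a in (15,25):
  for b in (-40,-30,-20,20,30,40):
    ok=[]
    for th in (0,.3,.5,.6,.65):
        R=Ro.from_rotvec(np.radians(b)*ux).as_matrix()@rot(a,YB,'v',1); inn=R[:,1]
        p=tcp(R,hp(-.04,.102,th)-.0385*inn,.17)
        if r.inverse_kinematics(p,rpy(R)) is not None: ok.append(th)
    print(a,b,ok)
E
```

```text
0 0.17 [(0, 1), (0.2, 1), (0.4, 1), (0.5, 1), (0.55, 1), (0.6, 1), (0.65, 1), (0.2, -1), (0.4, -1), (0.5, -1), (0.55, -1), (0.6, -1), (0.65, -1)]
0 0.176 [(0, 1), (0.2, 1), (0.4, 1), (0.5, 1), (0.55, 1), (0.6, 1), (0.65, 1), (0.2, -1), (0.4, -1), (0.5, -1), (0.55, -1), (0.6, -1), (0.65, -1)]
5 0.17 [(0, 1), (0.2, 1), (0.4, 1), (0.5, 1), (0.55, 1), (0.6, 1), (0.65, 1), (0, -1), (0.2, -1), (0.4, -1), (0.5, -1), (0.55, -1), (0.6, -1), (0.65, -1)]
5 0.176 [(0, 1), (0.2, 1), (0.4, 1), (0.5, 1), (0.55, 1), (0.6, 1), (0.65, 1), (0, -1), (0.2, -1), (0.4, -1), (0.5, -1), (0.55, -1), (0.6, -1), (0.65, -1)]
8 0.17 [(0, 1), (0.2, 1), (0.4, 1), (0.5, 1), (0.55, 1), (0.6, 1), (0.65, 1), (0, -1), (0.2, -1), (0.4, -1), (0.5, -1), (0.55, -1), (0.6, -1), (0.65, -1)]
8 0.176 [(0, 1), (0.2, 1), (0.4, 1), (0.5, 1), (0.55, 1), (0.6, 1), (0.65, 1), (0, -1), (0.2, -1), (0.4, -1), (0.5, -1), (0.55, -1), (0.6, -1), (0.65, -1)]
10 0.17 [(0, 1), (0.2, 1), (0.4, 1), (0.5, 1), (0.55, 1), (0.6, 1), (0.65, 1), (0, -1), (0.2, -1), (0.4, -1), (0.5, -1), (0.55, -1), (0.6, -1), (0.65, -1)]
10 0.176 [(0, 1), (0.2, 1), (
[... 335 characters left out ...]
55, 1), (0.6, 1), (0.65, 1), (0, -1), (0.2, -1), (0.4, -1), (0.5, -1), (0.55, -1), (0.6, -1), (0.65, -1)]
15 0.17 [(0, 1), (0.2, 1), (0.4, 1), (0.5, 1), (0.55, 1), (0.6, 1), (0, -1), (0.2, -1), (0.4, -1), (0.5, -1), (0.55, -1), (0.6, -1)]
15 0.176 [(0, 1), (0.2, 1), (0.4, 1), (0.5, 1), (0.55, 1), (0, -1), (0.2, -1), (0.4, -1), (0.5, -1), (0.55, -1)]
18 0.17 [(0, 1), (0.2, 1), (0, -1), (0.2, -1)]
18 0.176 [(0, 1), (0.2, 1), (0, -1), (0.2, -1)]
lean
15 -40 [0]
15 -30 [0]
15 -20 [0]
15 20 [0, 0.3, 0.5, 0.6, 0.65]
15 30 [0, 0.3, 0.5, 0.6, 0.65]
15 40 [0, 0.3, 0.5, 0.6, 0.65]
25 -40 []
25 -30 []
25 -20 []
25 20 [0, 0.3, 0.5, 0.6, 0.65]
25 30 [0, 0.3, 0.5, 0.6, 0.65]
25 40 [0, 0.3, 0.5, 0.6, 0.65]
```

```bash
python3 - <<'E'
from h import *
a,d,sg=12,.172,1
p,o=hook(0,sg,.007,a,d); R=rot(a,YB,'v',sg)
r.reach(p-.09*R[:,2],o); info()
r.servo_line(p,speed=.08); info()
s=r.snapshot("scene"); cv2.imwrite("pics/s3.png",cv2.resize(s["frame"][110:260,220:400,::-1],None,fx=4,fy=4,interpolation=cv2.INTER_CUBIC))
s=r.snapshot("top"); cv2.imwrite("pics/t3.png",cv2.resize(s["frame"][130:250,260:420,::-1],None,fx=4,fy=4,interpolation=cv2.INTER_CUBIC))
E
```

```text
t 2.7 tcp [ 0.3598 -0.065   0.3779] F [ 0.6 -0.   0. ] op 0.0876 j [-19. -38. 109.   7.  99. -33.]
t 3.9 tcp [ 0.3776 -0.0604  0.2904] F [ 0.1  1.1 -0.2] op 0.0877 j [-17. -36. 116.   6.  89. -32.]
```

View pics/s3.png

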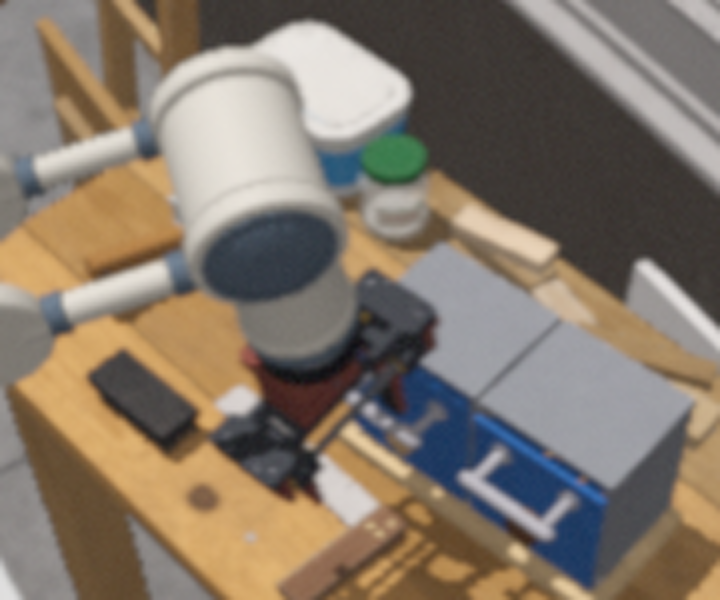

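View pics/t3.png

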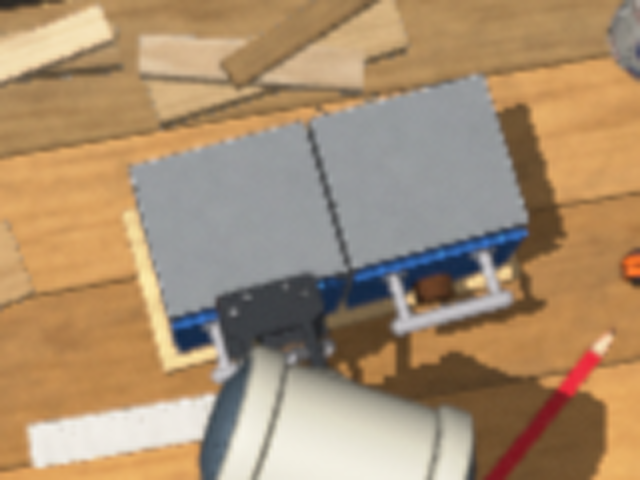

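The scene crop shows the inner finger around (395,390), between the bar and the blue panel. There is no contact force. I'll pull along the arc.

```bash
python3 - <<'E'
from h import *
a,d,sg=12,.172,1
for th in (.08,.2,.32,.44,.54,.60,.65):
    p,o=hook(th,sg,0.0,a,d); r.servo_line(p,speed=.09); s=info()
    if np.linalg.norm(s["contact_force"])>30: break
s=r.snapshot("scene"); cv2.imwrite("pics/s4.png",cv2.resize(s["frame"][110:260,220:400,::-1],None,fx=4,fy=4,interpolation=cv2.INTER_CUBIC))
E
```

```text
t 4.4 tcp [ 0.3632 -0.0644  0.2849] F [ 0.5 -0.4  0.3] op 0.0881 j [-18. -38. 119.   7.  90. -34.]
t 4.7 tcp [ 0.3523 -0.0675  0.2782] F [0.1 0.6 0.7] op 0.0877 j [-20. -40. 120.   7.  90. -35.]
t 5.0 tcp [ 0.342  -0.0704  0.2704] F [ 0.1  0.2 -0.1] op 0.0877 j [-21. -42. 122.   7.  90. -36.]
t 5.3 tcp [ 0.3328 -0.073   0.2614] F [ 0.7  0.6 -0.4] op 0.0880 j [-22. -44. 124.   7.  90. -37.]
t 5.5 tcp [ 0.326  -0.0749  0.253 ] F [-1.3 -0.8  0.2] op 0.0878 j [-23. -45. 126.   7.  90. -38.]
t 5.8 tcp [ 0.3221 -0.076   0.2475] F [-0.7 -1.1 -0.3] op 0.0875 j [-23. -46. 127.   7.  90. -38.]
t 6.0 tcp [ 0.3193 -0.0768  0.2429] F [-0.2 -0.2 -0.1] op 0.0879 j [-23. -46. 127.   8.  90. -39.]
```

View pics/s4.png

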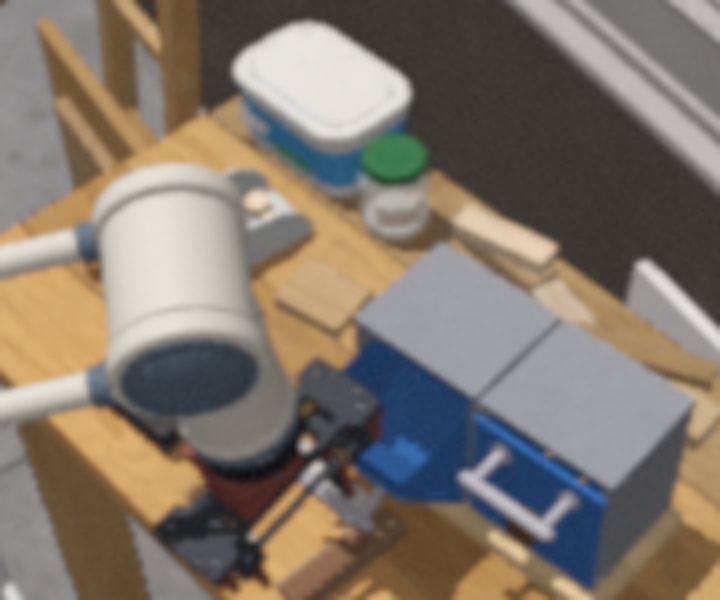

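```bash
python3 - <<'E'
from h import *
R=rot(12,YB,'v',1)
p=np.array(r.sense()["tcp_pos"])
for k in (.10,.08,.06):
    try: r.servo_line(p-k*R[:,2],speed=.1); break
    except r.IKError: print("no",k)
info()
# go to view pose near scoop, high
lip=SC+.054*np.array([np.cos(YS),np.sin(YS),0])+.003*uz
def tst(n,p,o):
    q=r.inverse_kinematics(p,o); print(n,np.round(p,3),None if q is None else np.round(q))
for a0 in (15,20,25):
  for sg in (1,-1):
    tst(f"sc{a0} {sg}",*scoop_pose(lip,0,YS,sg,a0)); tst("pre",*scoop_pose(lip+.1*uz,0,YS,sg,a0)); tst("lift",*scoop_pose(lip+.2*uz,-8,YS,sg,a0))
    for x,z,nd in ((.03,.22,-8),(.02,.2,0),(-.02,.19,10),(-.04,.15,20),(-.05,.13,20),(-.05,.13,40),(-.05,.13,60)):
        L=HIN+x*ux;L[2]=z; tst(f"  {x} {z} {nd}",*scoop_pose(L,nd,YB,sg,a0))
s=r.snapshot("scene"); cv2.imwrite("pics/s5.png",cv2.resize(s["frame"][110:260,220:400,::-1],None,fx=4,fy=4,interpolation=cv2.INTER_CUBIC))
E
```

```text
t 7.2 tcp [ 0.2994 -0.0824  0.3401] F [-0.1 -0.8  0.1] op 0.0878 j [-26. -48. 118.   8. 101. -40.]
sc15 1 [0.367 0.29  0.198] [ 37. -18. 114.  -8.  72. -56.]
pre [0.367 0.29  0.298] [ 37. -21. 106.  -8.  83. -58.]
lift [0.342 0.288 0.371] [ 41. -27. 104. -13.  85. -55.]
  0.03 0.22 -8 [ 0.305 -0.081  0.388] None
  0.02 0.2 0 [ 0.32  -0.077  0.395] [ -24.  -44.  111.   10.  102. -127.]
  -0.02 0.19 10 [ 0.317 -0.077  0.415] [ -21.  -40.  106.    3.  110. -126.]
  -0.04 0.15 20 [ 0.338 -0.072  0.397] [ -16.  -33.  104.   -3.  114. -123.]
  -0.05 0.13 20 [ 0.328 -0.074  0.377] [ -17.  -35.  107.   -3.  112. -124.]
  -0.05 0.13 40 [ 0.416 -0.05   0.399] [  -8.  -13.   90.  -12.  126. -118.]
  -0.05 0.13 60 [ 0.505 -0.024  0.389] [  -2.    8.   74.  -20.  140. -119.]
sc15 -1 [0.367 0.29  0.198] [ 37. -18. 114.  -8.  72. 124.]
pre [0.367 0.29  0.298] [ 37. -21. 106.  -8.  83. 122.]
lift [0.342 0.288 0.371] [ 41. -27. 104. -13.  85. 125.]
  0.03 0.22 -8 [ 0.305 -0.081  0.388] None
  0.02 0.2 0 [ 0.32  -0.077  0.395] [-24. -44. 111.  10. 102.  53.]
  -0.02 0.19 10 [ 0.317 -0.077  0.415] [-21
[... 2177 characters left out ...]
120. -119.]
  -0.05 0.13 60 [ 0.484 -0.03   0.407] [  -4.    1.   77.  -15.  134. -117.]
sc25 -1 [0.341 0.287 0.189] [ 41. -25. 121. -16.  64. 131.]
pre [0.341 0.287 0.289] [ 41. -28. 113. -15.  75. 128.]
lift [0.317 0.286 0.357] [ 45. -34. 111. -21.  78. 131.]
  0.03 0.22 -8 [ 0.281 -0.088  0.374] None
  0.02 0.2 0 [ 0.295 -0.084  0.386] None
  -0.02 0.19 10 [ 0.29  -0.085  0.41 ] [-29. -48. 111.  11. 106.  50.]
  -0.04 0.15 20 [ 0.31  -0.079  0.397] [-22. -41. 109.   3. 109.  53.]
  -0.05 0.13 20 [ 0.301 -0.082  0.377] [-23. -44. 112.   3. 108.  52.]
  -0.05 0.13 40 [ 0.39  -0.057  0.409] [-10. -21.  94.  -8. 120.  61.]
  -0.05 0.13 60 [ 0.484 -0.03   0.407] [ -4.   1.  77. -15. 134.  63.]
```

View pics/s5.png

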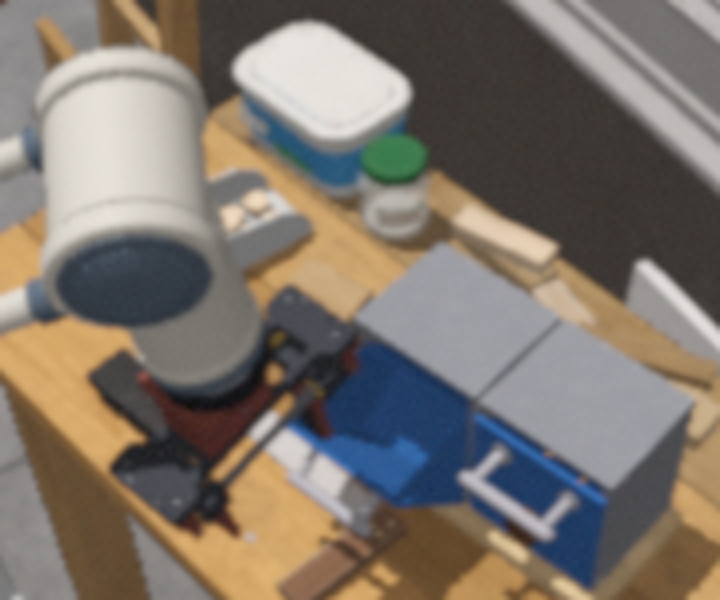

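The pale bin is open and empty, with its bar near (335,500) in the crop. The dark bin is shut and the scoop is untouched. Next I'll grasp the scoop.

```bash
python3 - <<'E'
from h import *
lip=SC+.054*np.array([np.cos(YS),np.sin(YS),0])+.003*uz
a0,sg=20,1
p,o=scoop_pose(lip+.11*uz,0,YS,sg,a0); r.reach(p,o)
p,o=scoop_pose(lip,0,YS,sg,a0); r.servo_line(p,speed=.12); info()
s=r.snapshot("top"); cv2.imwrite("pics/t6.png",cv2.resize(s["frame"][160:280,150:310,::-1],None,fx=4,fy=4,interpolation=cv2.INTER_CUBIC))
s=r.snapshot("scene"); cv2.imwrite("pics/s6.png",cv2.resize(s["frame"][110:230,200:360,::-1],None,fx=4,fy=4,interpolation=cv2.INTER_CUBIC))
E
```

```text
t 9.8 tcp [0.3541 0.2887 0.1951] F [ 0.4 -0.3  0.4] op 0.0874 j [ 39. -22. 117. -12.  68. -53.]
```

View pics/t6.png

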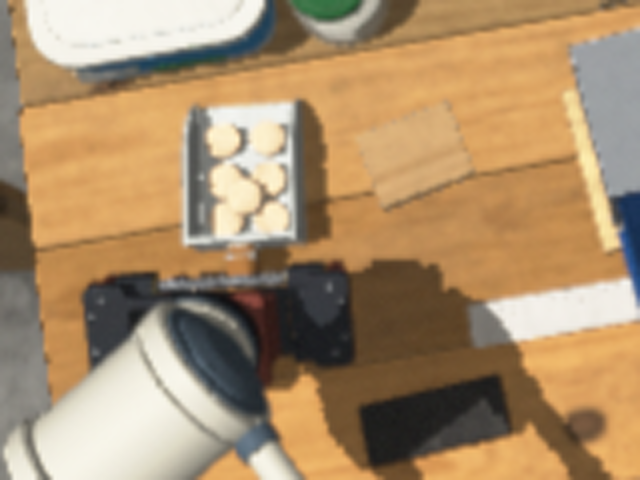

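View pics/s6.png

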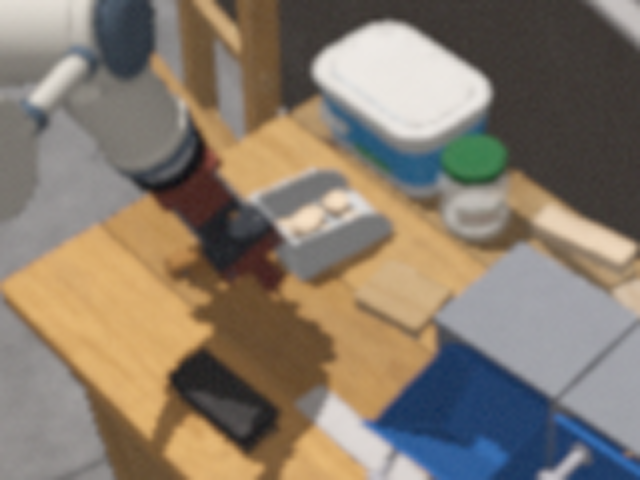

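The gripper straddles the handle and is centred on it (top crop, about (240,285)). I'll grab, lift a little and check.

```bash
python3 - <<'E'
from h import *
lip=SC+.054*np.array([np.cos(YS),np.sin(YS),0])+.003*uz
a0,sg=20,1
r.grab(50); info()
p,o=scoop_pose(lip+.06*uz,-8,YS,sg,a0); r.servo_line(p,o,speed=.06); info()
p,o=scoop_pose(lip+.2*uz,-8,YS,sg,a0); r.servo_line(p,o,speed=.12); info()
s=r.snapshot("top"); cv2.imwrite("pics/t7.png",cv2.resize(s["frame"][140:280,150:310,::-1],None,fx=4,fy=4,interpolation=cv2.INTER_CUBIC))
s=r.snapshot("scene"); cv2.imwrite("pics/s7.png",cv2.resize(s["frame"][80:220,200:360,::-1],None,fx=4,fy=4,interpolation=cv2.INTER_CUBIC))
E
```

```text
t 10.9 tcp [0.3537 0.2886 0.1941] F [-0.1  1.1 -0.6] op 0.0208 j [ 39. -22. 117. -12.  68. -53.]
t 11.7 tcp [0.3291 0.2865 0.2242] F [-0.  -0.3 -2.1] op 0.0207 j [ 43. -29. 121. -18.  67. -48.]
t 13.0 tcp [0.3291 0.2865 0.3634] F [-0.1  1.1 -2.3] op 0.0205 j [ 43. -31. 108. -17.  81. -52.]
```

View pics/t7.png

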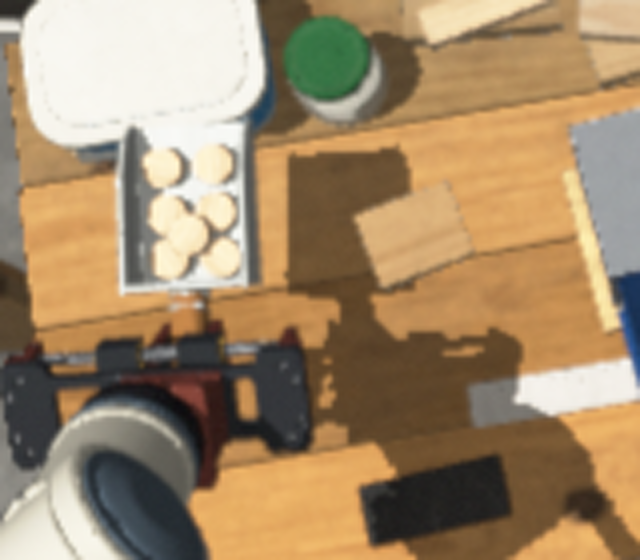

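View pics/s7.png

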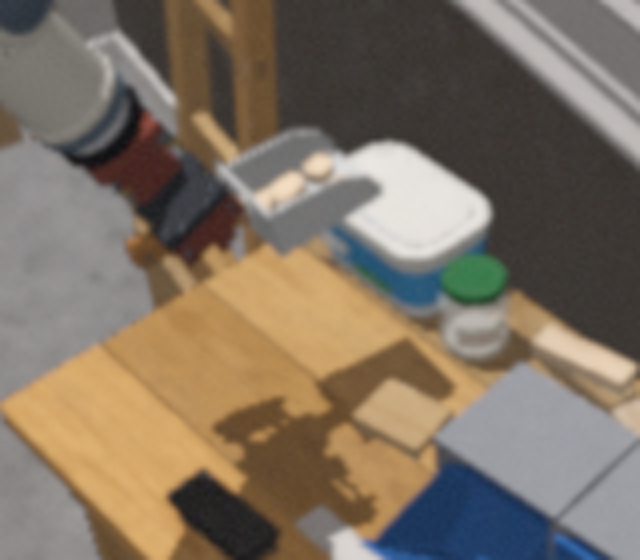

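The lift is clean and all seven plugs are still in the scoop. I'll carry it to the bin.

```bash
python3 - <<'E'
from h import *
a0,sg=20,1
def L(x,z,y=0): 
    l=HIN+x*ux+y*uy; l[2]=z; return l
# waypoint: halfway, further out
def go(p,o,sp):
    try: r.servo_line(p,o,speed=sp); info(); return True
    except r.IKError as e: print("IK",e); return False
p1=np.array([.40,.13,.41]); _,o1=scoop_pose(np.zeros(3),-4,np.radians(10),sg,a0)
print(go(p1,o1,.13))
p,o=scoop_pose(L(.02,.21),2,YB,sg,a0)
print(go(p,o,.13))
s=r.snapshot("top"); cv2.imwrite("pics/t8.png",cv2.resize(s["frame"][130:260,250:410,::-1],None,fx=4,fy=4,interpolation=cv2.INTER_CUBIC))
s=r.snapshot("scene"); cv2.imwrite("pics/s8.png",cv2.resize(s["frame"][100:250,260:420,::-1],None,fx=4,fy=4,interpolation=cv2.INTER_CUBIC))
E
```

```text
t 14.6 tcp [0.3998 0.1304 0.4098] F [-0.1  0.  -1.5] op 0.0209 j [ 14. -34. 104.  -2.  86. -86.]
True
t 16.5 tcp [ 0.3138 -0.0781  0.4081] F [ 0.2  0.5 -1.1] op 0.0207 j [ -26.  -46.  111.   12.  102. -128.]
True
```

View pics/t8.png

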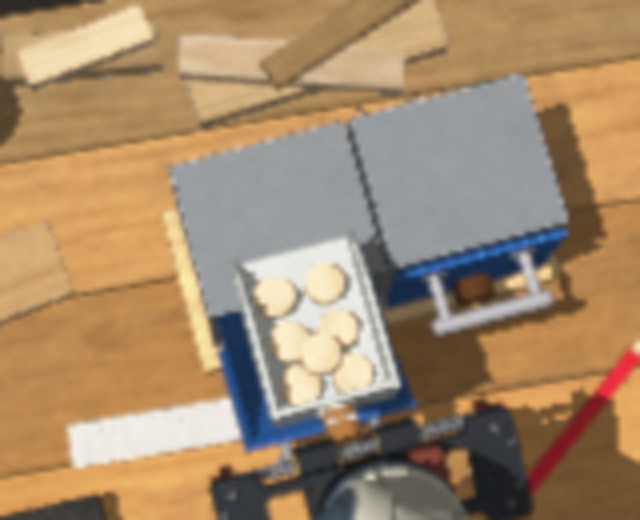

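View pics/s8.png

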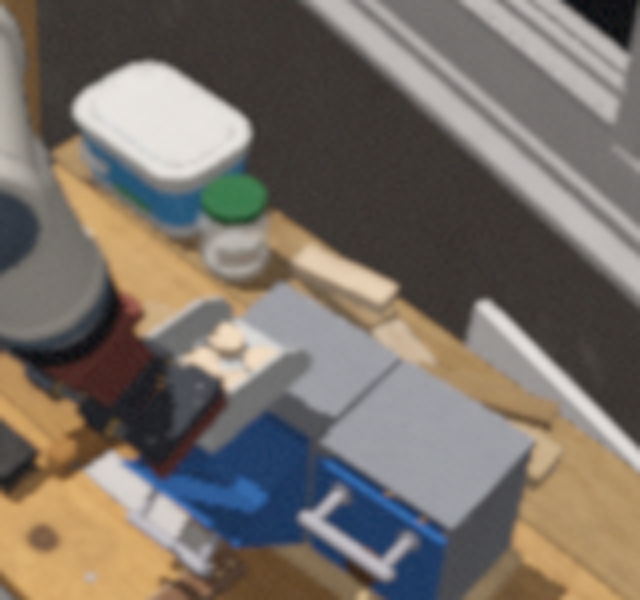

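```bash
python3 - <<'E'
from h import *
s=r.snapshot("top")
P=plane(s,[(x/4+250-.4,y/4+130-.4) for x,y in ((238,265),(350,238))],.215)-HIN
print("lip corners x,y:",P@ux,P@uy)
P=plane(s,[(x/4+250-.4,y/4+130-.4) for x,y in ((270,422),(402,388))],.25)-HIN
print("back corners x,y:",P@ux,P@uy)
P=plane(s,[(x/4+250-.4,y/4+130-.4) for x,y in ((250,448),(412,402))],.113)-HIN
print("panel top corners:",P@ux,P@uy)
E
```

```text
lip corners x,y: [0.02116868 0.02015066] [ 0.03598251 -0.03870141]
back corners x,y: [-0.08613026 -0.08630822] [ 0.0424716  -0.04242017]
panel top corners: [-0.08597597 -0.08342401] [ 0.056662   -0.05927785]
```

```bash
python3 - <<'E'
from h import *
a0,sg=20,1
def L(x,z,y=0): 
    l=HIN+x*ux+y*uy; l[2]=z; return l
for x,z,nd in ((-.02,.20,10),(-.045,.16,15),(-.055,.13,18),(-.055,.128,26),(-.055,.128,34),(-.055,.128,42),(-.055,.128,50),(-.055,.128,58)):
    p,o=scoop_pose(L(x,z),nd,YB,sg,a0); r.servo_line(p,o,speed=.10); s=info()
    if np.linalg.norm(s["contact_force"])>20: print("STOP");break
r.wait(.4)
s=r.snapshot("top"); cv2.imwrite("pics/t9.png",cv2.resize(s["frame"][130:260,250:410,::-1],None,fx=4,fy=4,interpolation=cv2.INTER_CUBIC))
s=r.snapshot("scene"); cv2.imwrite("pics/s9.png",cv2.resize(s["frame"][100:250,260:420,::-1],None,fx=4,fy=4,interpolation=cv2.INTER_CUBIC))
E
```

```text
t 17.0 tcp [ 0.3041 -0.081   0.4231] F [ 0.5 -0.9 -2.5] op 0.0208 j [ -25.  -43.  107.    7.  108. -128.]
t 17.4 tcp [ 0.2989 -0.0825  0.3957] F [ 0.6 -0.2 -1. ] op 0.0205 j [ -23.  -43.  110.    3.  110. -128.]
t 17.8 tcp [ 0.3014 -0.0818  0.3726] F [-0.1  0.2 -2. ] op 0.0208 j [ -22.  -42.  112.    1.  109. -127.]
t 18.3 tcp [ 0.3352 -0.0723  0.3874] F [-0.6  0.5 -2.7] op 0.0206 j [ -16.  -33.  105.   -3.  113. -123.]
t 18.9 tcp [ 0.3704 -0.0624  0.3981] F [-0.5 -0.6 -1.3] op 0.0208 j [ -12.  -24.   98.   -7.  118. -120.]
t 19.4 tcp [ 0.4071 -0.052   0.4038] F [ 0.  -0.  -0.8] op 0.0208 j [  -8.  -15.   91.  -11.  124. -119.]
t 19.9 tcp [ 0.4442 -0.0415  0.404 ] F [-0.6 -0.9 -2. ] op 0.0208 j [  -6.   -7.   85.  -14.  129. -118.]
t 20.5 tcp [ 0.481  -0.0311  0.3989] F [-0.5 -0.4 -0.6] op 0.0209 j [  -4.    2.   78.  -17.  135. -118.]
```

View pics/t9.png

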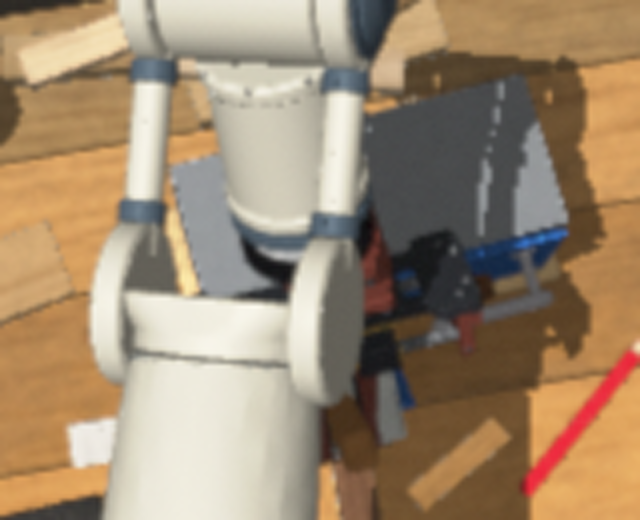

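View pics/s9.png

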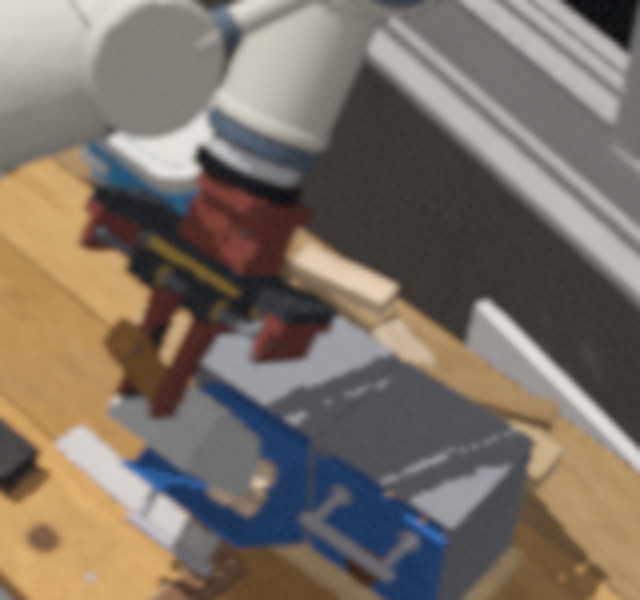

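The scene crop shows a plug or two near (262,480), by the lip. I'll raise the lip slowly so they run out, then look again.

```bash
python3 - <<'E'
from h import *
a0,sg=20,1
def L(x,z,y=0): 
    l=HIN+x*ux+y*uy; l[2]=z; return l
for x,z,nd in ((-.058,.135,63),(-.060,.15,63)):
    p,o=scoop_pose(L(x,z),nd,YB,sg,a0); r.servo_line(p,o,speed=.06); s=info()
r.wait(.3)
s=r.snapshot("scene"); cv2.imwrite("pics/s10.png",cv2.resize(s["frame"][170:250,270:370,::-1],None,fx=7,fy=7,interpolation=cv2.INTER_CUBIC))
E
```

```text
t 21.4 tcp [ 0.5012 -0.0253  0.3994] F [-0.5 -0.6 -0.9] op 0.0212 j [  -3.    7.   74.  -19.  139. -119.]
t 21.9 tcp [ 0.4988 -0.026   0.4158] F [ 0.   0.3 -1.4] op 0.0209 j [  -3.    6.   73.  -20.  141. -119.]
```

View pics/s10.png

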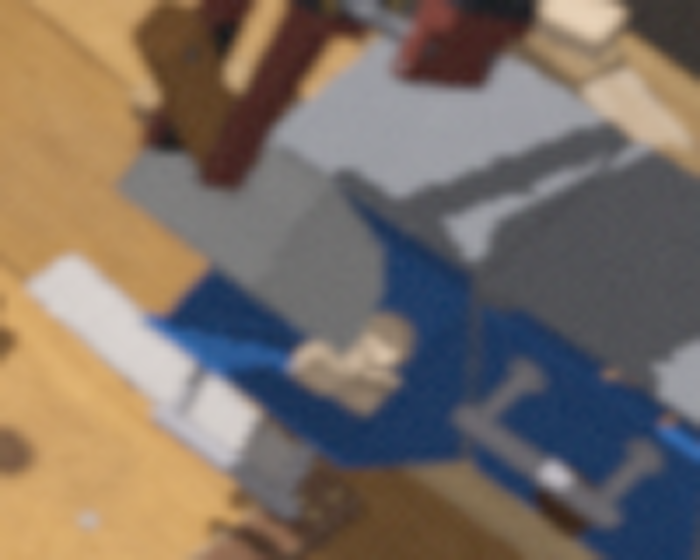

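```bash
python3 - <<'E'
from h import *
a0,sg=20,1
def L(x,z,y=0): 
    l=HIN+x*ux+y*uy; l[2]=z; return l
p,o=scoop_pose(L(-.062,.20),63,YB,sg,a0); r.servo_line(p,o,speed=.12); s=info()
p,o=scoop_pose(L(-.03,.21),30,YB,sg,a0); r.servo_line(p,o,speed=.2); s=info()
p,o=scoop_pose(L(.02,.21),3,YB,sg,a0); r.servo_line(p,o,speed=.2); s=info()
s=r.snapshot("top"); cv2.imwrite("pics/t11.png",cv2.resize(s["frame"][130:260,250:410,::-1],None,fx=4,fy=4,interpolation=cv2.INTER_CUBIC))
s=r.snapshot("scene"); cv2.imwrite("pics/s11.png",cv2.resize(s["frame"][150:250,270:370,::-1],None,fx=6,fy=6,interpolation=cv2.INTER_CUBIC))
E
```

```text
t 22.8 tcp [ 0.4972 -0.0265  0.4645] F [ 0.5 -0.  -1.6] op 0.0209 j [  -3.    7.   68.  -22.  145. -123.]
t 23.5 tcp [ 0.3769 -0.0606  0.4746] F [ 0.6  1.  -1.7] op 0.0208 j [ -12.  -22.   89.   -6.  123. -121.]
t 24.2 tcp [ 0.3175 -0.0776  0.4112] F [ 0.   0.8 -0.8] op 0.0209 j [ -25.  -45.  110.   11.  102. -127.]
```

View pics/t11.png

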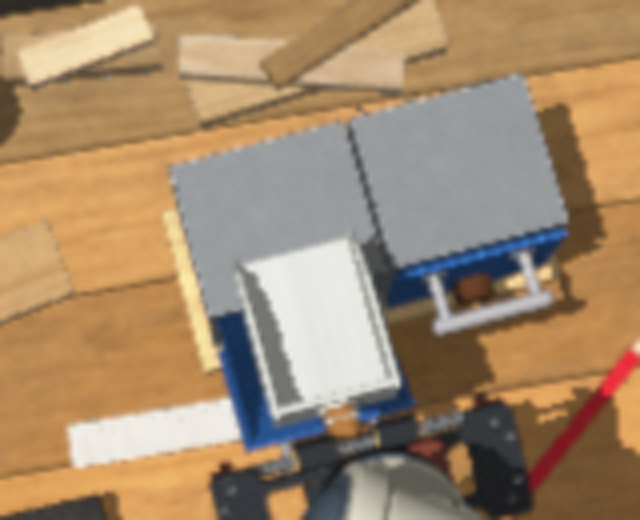

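View pics/s11.png

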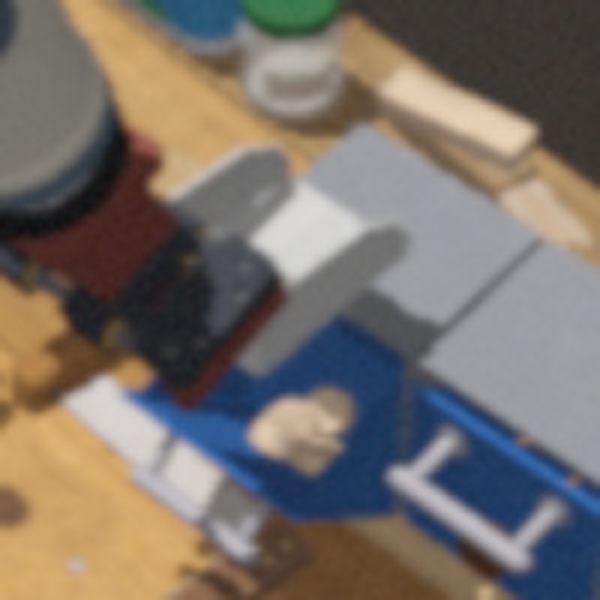

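The scoop is empty and the plugs are piled in the bin. I'll return the scoop to its spot.

```bash
python3 - <<'E'
from h import *
a0,sg=20,1
lip=SC+.054*np.array([np.cos(YS),np.sin(YS),0])+.003*uz
_,o1=scoop_pose(np.zeros(3),0,np.radians(10),sg,a0)
r.servo_line(np.array([.40,.13,.41]),o1,speed=.25)
p,o=scoop_pose(lip+.2*uz,0,YS,sg,a0); r.servo_line(p,o,speed=.25)
p,o=scoop_pose(lip+.02*uz,0,YS,sg,a0); r.servo_line(p,o,speed=.18); b=info()
for k in range(12):
    p,o=scoop_pose(lip+(.010-.002*k if k else .012)*uz,0,YS,sg,a0)
    if .010-.002*k<-.003: break
    r.servo_line(p,o,speed=.03); s=r.sense()
    df=s["contact_force"][2]-b["contact_force"][2]
    print(k,round(s["tcp_pos"][2]-.194,4),round(df,1))
    if df>4: break
info()
s=r.snapshot("scene"); cv2.imwrite("pics/s12.png",cv2.resize(s["frame"][120:250,220:370,::-1],None,fx=5,fy=5,interpolation=cv2.INTER_CUBIC))
E
```

```text
t 27.3 tcp [0.3542 0.2887 0.2156] F [ 0.7 -1.3 -1. ] op 0.0207 j [ 39. -23. 116. -12.  70. -53.]
0 0.012 -0.3
1 0.0078 0.3
2 0.006 -0.8
3 0.004 -0.5
4 0.002 -0.1
5 0.0001 0.0
6 -0.0002 6.7
t 29.2 tcp [0.3541 0.2888 0.1938] F [-3.3 -1.9  5.7] op 0.0207 j [ 39. -22. 117. -12.  68. -53.]
```

View pics/s12.png

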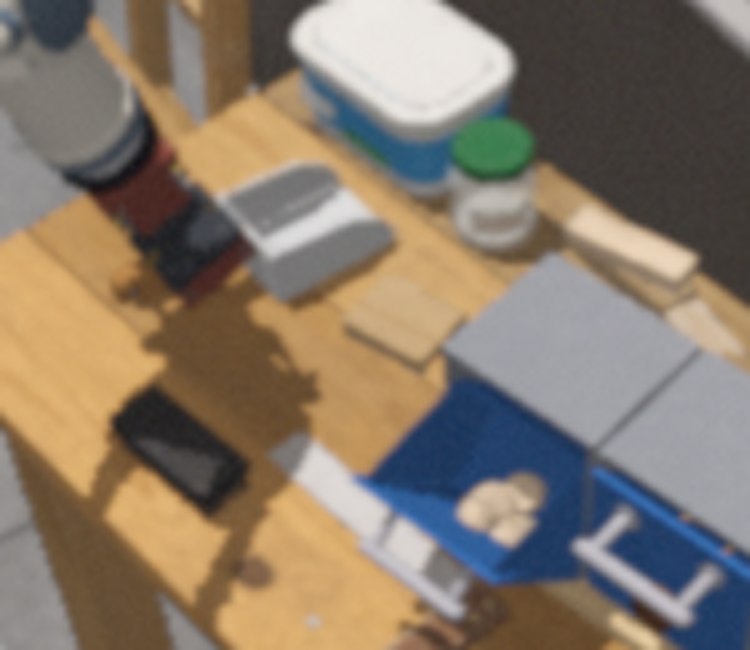

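```bash
cat >> h.py <<'E'
def push(th,back=0.,a=12,below=.010,press=.002,sg=1):
    R=rot(a,YB,'h',sg); e=hp(-.005,.124,th)
    fwd=np.cos(np.radians(a))*ux+np.sin(np.radians(a))*uz
    tip=e-(.010-press)*fwd-below*uz-back*ux
    return tcp(R,tip,.182),rpy(R)
E
python3 - <<'E'
from h import *
r.let_go(); R=rot(20,YS,'h',1)
r.servo_line(np.array(r.sense()["tcp_pos"])-.11*R[:,2],speed=.15); info()
for sg in (1,-1):
  print([None if (q:=r.inverse_kinematics(*push(th,b,sg=sg))) is None else np.round(q) for th,b in ((.75,.03),(.75,0),(.4,0),(0,0))])
s=r.snapshot("top"); cv2.imwrite("pics/t13.png",cv2.resize(s["frame"][130:270,180:410,::-1],None,fx=3.4,fy=3.4,interpolation=cv2.INTER_CUBIC))
E
```

```text
t 31.3 tcp [0.3162 0.2854 0.2945] F [ 0.1 -0.2 -0.3] op 0.0879 j [ 42. -30. 113. -12.  81. -52.]
[array([ -23.,  -46.,  123.,    7.,   93., -128.]), array([ -20.,  -40.,  120.,    7.,   90., -125.]), array([ -16.,  -34.,  114.,    6.,   90., -122.]), array([ -13.,  -27.,  108.,    6.,   88., -118.])]
[array([-23., -46., 123.,   7.,  93.,  52.]), array([-20., -40., 120.,   7.,  90.,  55.]), array([-16., -34., 114.,   6.,  90.,  58.]), array([-13., -27., 108.,   6.,  88.,  62.])]
```

View pics/t13.png

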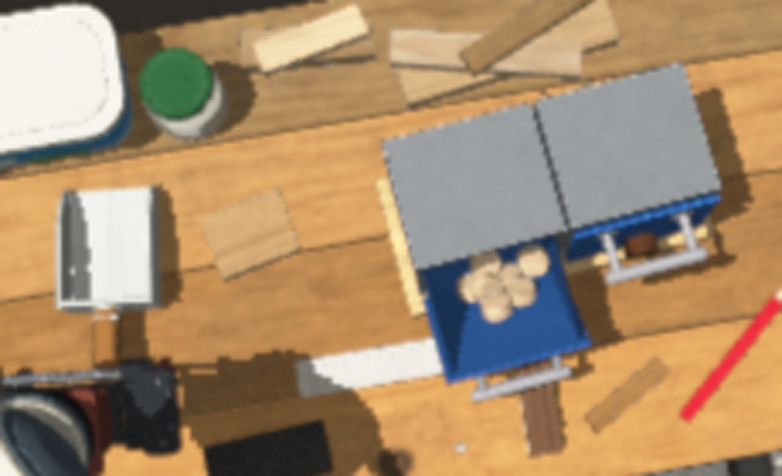

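Scoop flat and empty at (108,248). The plug pile sits in the bin at (505,285), nothing lies outside, and the dark bin is shut. Now I'll close the pale bin.

```bash
python3 - <<'E'
from h import *
r.grab(20)
p,o=push(.75,.025); r.reach(p+.09*uz,o); info()
r.servo_line(p,speed=.12); info()
for th in (.75,.65,.55,.45,.35,.25,.15,.08,.03,0):
    p,o=push(th); r.servo_line(p,speed=.08); s=info()
    if np.linalg.norm(s["contact_force"])>20: print("STOP");break
s=r.snapshot("top"); cv2.imwrite("pics/t14.png",cv2.resize(s["frame"][130:260,250:410,::-1],None,fx=4,fy=4,interpolation=cv2.INTER_CUBIC))
s=r.snapshot("scene"); cv2.imwrite("pics/s14.png",cv2.resize(s["frame"][120:250,260:410,::-1],None,fx=5,fy=5,interpolation=cv2.INTER_CUBIC))
E
```

```text
t 34.0 tcp [ 0.3274 -0.0742  0.3695] F [-0.1 -0.2  0.2] op 0.0003 j [ -22.  -43.  113.    8.  101. -126.]
t 34.9 tcp [ 0.3274 -0.0745  0.2805] F [ 0.  -0.2  0.6] op 0.0005 j [ -22.  -45.  123.    7.   93. -127.]
t 35.4 tcp [ 0.3514 -0.0677  0.2799] F [ 0.2  0.4 -0.7] op 0.0003 j [ -20.  -40.  120.    7.   90. -125.]
t 35.7 tcp [ 0.3602 -0.0653  0.2885] F [-0.   0.6  1.3] op 0.0006 j [ -19.  -39.  118.    7.   90. -124.]
t 36.0 tcp [ 0.3698 -0.0625  0.2956] F [-1.2 -0.2 -0. ] op 0.0002 j [ -18.  -37.  117.    7.   90. -123.]
t 36.3 tcp [ 0.38   -0.0596  0.3018] F [-0.3  0.2 -0.2] op 0.0002 j [ -17.  -35.  115.    6.   90. -122.]
t 36.6 tcp [ 0.3907 -0.0565  0.307 ] F [0.1 0.5 0.7] op 0.0006 j [ -16.  -33.  113.    6.   90. -121.]
t 36.9 tcp [ 0.4019 -0.0534  0.3111] F [-0.5  0.1 -0.3] op 0.0006 j [ -15.  -31.  112.    6.   90. -120.]
t 37.2 tcp [ 0.4135 -0.0501  0.3141] F [-0.9 -0.6  1. ] op 0.0005 j [ -14.  -30.  110.    6.   89. -119.]
t 37.5 tcp [ 0.4218 -0.0478  0.3155] F [-0.   0.1 -0.5] op 0.0005 j [ -13.  -28.  109.    6.   89. -119.]
t 37.7 tcp [ 0.4278 -0.0461  0.3161] F [-0.3  0.3  0.5] op 0.0003 j [ -13.  -27.  108.    6.   88. -118.]
t 38.0 tcp [ 0.4299 -0.0455  0.3163] F [-15.1  -2.5   5.1] op 0.0003 j [ -13.  -27.  108.    6.   89. -118.]
```

View pics/t14.png

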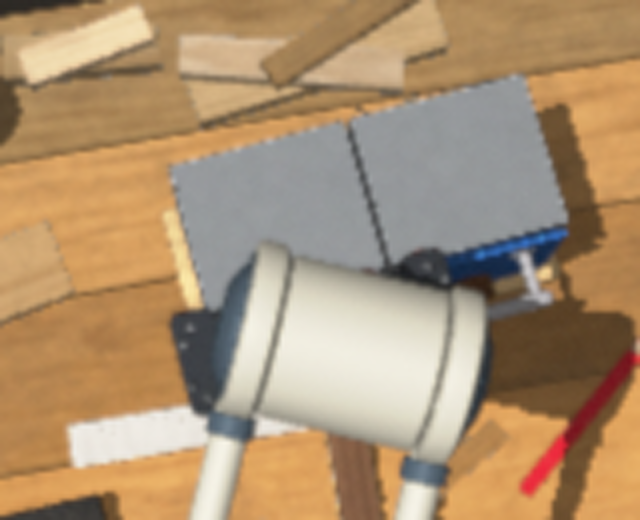

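View pics/s14.png

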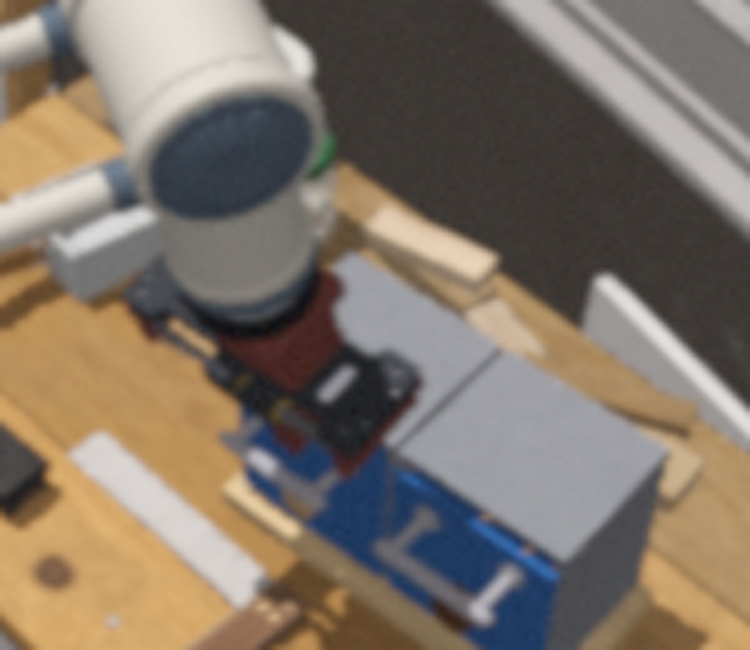

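Pressing at 15 N against the shut stop. I'll back off, move clear and check.

```bash
python3 - <<'E'
from h import *
p=np.array(r.sense()["tcp_pos"])
r.servo_line(p-.03*ux+.01*uz,speed=.08); r.servo_line(p-.04*ux+.1*uz,speed=.15)
r.move_joints([69.3,5.2,70.5,0,104.3,-60]); info()
for n,(y0,y1,x0,x1) in (("top",(130,260,180,410)),("scene",(120,250,220,410))):
    s=r.snapshot(n); cv2.imwrite(f"pics/{n}15.png",cv2.resize(s["frame"][y0:y1,x0:x1,::-1],None,fx=3.4 if n=="top" else 4,fy=3.4 if n=="top" else 4,interpolation=cv2.INTER_CUBIC))
    cv2.imwrite(f"pics/{n}15f.png",s["frame"][:,:,::-1])
E
```

```text
t 41.8 tcp [0.1808 0.5718 0.4053] F [-0.2  0.5 -0.3] op 0.0003 j [ 69.   5.  71.  -0. 104. -60.]
```

View pics/top15.png

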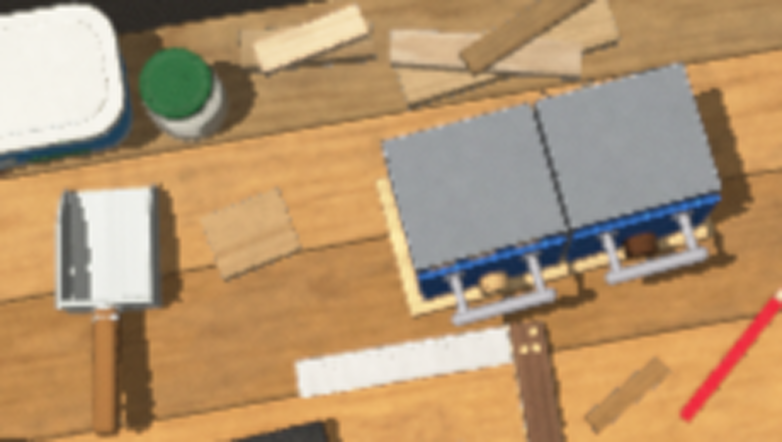

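View pics/scene15.png

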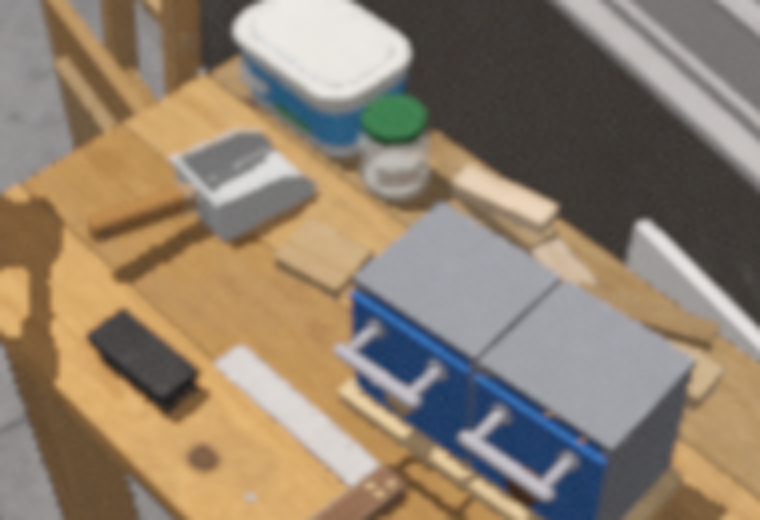

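Both bins look shut, and the scoop is flat and empty. I'll compare with the first pictures.

```bash
python3 - <<'E'
import cv2,numpy as np
for n,regs in (("top",dict(bins=(280,140,405,225),jar=(215,140,255,175),tape=(430,215,465,250),scoop=(190,180,232,262))),("scene",dict(bins=(300,165,400,260),jar=(305,140,332,175),tape=(355,305,392,338)))):
    a=cv2.imread(f"pics/{n}0.png");b=cv2.imread(f"pics/{n}15f.png");d=cv2.absdiff(a,b).max(2)
    for k,(x0,y0,x1,y1) in regs.items():
        q=d[y0:y1,x0:x1]; print(n,k,"px>50:",int((q>50).sum()),"mean %.1f"%q.mean())
E
```

```text
top bins px>50: 14 mean 1.3
top jar px>50: 0 mean 1.2
top tape px>50: 0 mean 1.6
top scoop px>50: 405 mean 18.8
scene bins px>50: 0 mean 1.6
scene jar px>50: 0 mean 1.6
scene tape px>50: 0 mean 2.4
```

```bash
python3 - <<'E'
import cv2,numpy as np
a=cv2.imread("pics/top0.png");b=cv2.imread("pics/top15f.png");d=cv2.absdiff(a,b).max(2)
ys,xs=np.where(d[140:225,280:405]>50); print(list(zip(xs+280,ys+140)))
i=np.vstack([cv2.resize(x[190:230,285:355],None,fx=8,fy=6,interpolation=cv2.INTER_CUBIC) for x in (a,b)]); cv2.imwrite("pics/cmp.png",i)
E
```

```text
[(np.int64(335), np.int64(201)), (np.int64(336), np.int64(201)), (np.int64(332), np.int64(202)), (np.int64(333), np.int64(202)), (np.int64(324), np.int64(204)), (np.int64(320), np.int64(205)), (np.int64(321), np.int64(205)), (np.int64(322), np.int64(205)), (np.int64(311), np.int64(207)), (np.int64(312), np.int64(207)), (np.int64(309), np.int64(208)), (np.int64(310), np.int64(208)), (np.int64(311), np.int64(208)), (np.int64(307), np.int64(209))]
```

View pics/cmp.png

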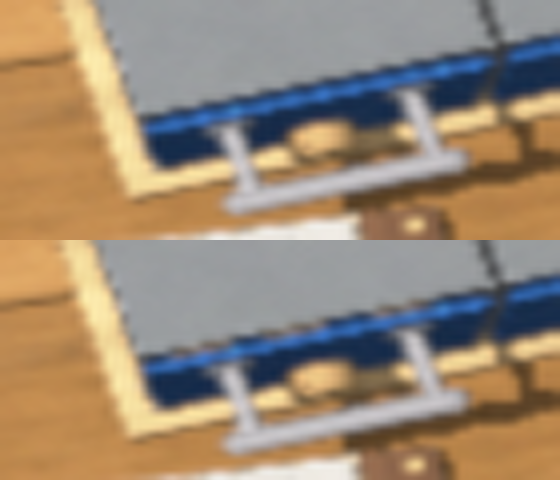

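There is a thin tan line along the top of the pale bin's front that wasn't there before. It may be slightly ajar, so I'll measure the bar's shift.

```bash
python3 - <<'E'
import cv2,numpy as np
for n,regs in (("top",dict(pale=(303,205,343,222),dark=(355,190,392,212),panel=(296,198,345,212),roof=(292,170,330,196))),("scene",dict(pale=(302,188,336,226),dark=(334,210,372,250)))):
    a=cv2.cvtColor(cv2.imread(f"pics/{n}0.png"),6).astype(np.float32);b=cv2.cvtColor(cv2.imread(f"pics/{n}15f.png"),6).astype(np.float32)
    for k,(x0,y0,x1,y1) in regs.items():
        w=cv2.createHanningWindow((x1-x0,y1-y0),cv2.CV_32F)
        try:
            M=np.eye(2,3,dtype=np.float32); cc,M=cv2.findTransformECC(a[y0:y1,x0:x1],b[y0:y1,x0:x1],M,cv2.MOTION_TRANSLATION); print(n,k,M[:,2],cc)
        except cv2.error as e: print(n,k,"fail")
a=cv2.imread("pics/top0.png");b=cv2.imread("pics/top15f.png")
for y in range(199,213): print(y,a[y,322],b[y,322], a[y,311],b[y,311])
E
```

```text
top pale [-0.01667421  0.03559475] 0.9949211656713421
top dark [ 0.00523033 -0.0061572 ] 0.9999799535995969
top panel [0.08239374 0.23689976] 0.9747274276450124
top roof [-0.01874581  0.01675966] 0.9954414839636588
scene pale [-0.00699913 -0.0046626 ] 0.999944037685742
scene dark [-0.004902    0.00402236] 0.9999423310362986
199 [159 156 154] [157 156 153] [161 158 156] [160 158 156]
200 [158 157 154] [158 156 153] [162 159 157] [161 159 155]
201 [157 155 152] [157 155 153] [161 160 156] [159 159 155]
202 [156 153 150] [157 154 151] [159 158 156] [160 159 155]
203 [140 136 132] [141 141 140] [161 159 157] [160 158 155]
204 [97 76 64] [100 106 113] [160 158 155] [160 158 155]
205 [129  77  41] [130 107 105] [157 156 153] [158 156 153]
206 [170 100  51] [169 102  62] [142 137 133] [141 141 141]
207 [133  78  38] [133  78  40] [100  76  62] [ 99 104 113]
208 [83 50 26] [82 48 23] [135  80  42] [135 109 105]
209 [76 48 30] [76 45 27] [173 102  54] [173 105  64]
210 [79 66 67] [80 66 67] [139  95  70] [139  95  71]
211 [ 98 123 150] [ 98 124 150] [124 108 101] [123 108 100]
212 [119 175 219] [120 176 219] [106  94  88] [106  93  87]
```

The bar and panel sit where they did at the start (shift under 0.04 px in both views). The tan patches are at columns 307–312, 320–324 and 332–336. These are the pale plugs seen through the 13 mm gap under the roof. I'll hand in.

```bash
python3 - <<'E'
from h import *
info(); r.hand_in()
E
```

```text
t 41.9 tcp [0.1808 0.5718 0.4053] F [-0.7 -0.1  0.3] op 0.0005 j [ 69.   5.  71.  -0. 104. -60.]
the job is handed in; nothing more can be done
```

The job is done and handed in at 41.9 s. I pulled the pale bin open with one finger behind its bar and poured the plugs in from the scoop. I then set the empty scoop back flat at its old spot and pushed the bin shut, to about 15 N against its stop.

**Last checks**
- **Bins:** the pale bin's bar is within 0.04 px of its starting position in both views, and the dark bin has not moved.
- **Tape and jar:** unchanged from the first pictures.
- **Scoop:** empty and flat on the bench.
- **Plugs:** none lie outside the bin. I could make out about six in the open bin's pile and did not count all seven directly. The seventh is inferred from the empty scoop and clear bench.
- **Disagreement:** a thin tan line appeared under the pale bin's roof after closing. I took it for the plugs seen through the gap, because the bar and panel had not moved.

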